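Lay a marking template flush on a handbag base board and weigh it down

TASK

Get the plywood handbag base board ready for marking out: lift the steel weight off the board and stand it on the cutting mat beside it, then lay the turquoise template on the board, flush with its edges all round, rounded end over rounded end. Finally stand the weight gently inside the white circle on the template so that it holds it down, let go, and leave the other tools on the bench where they are.

Things in the scene. Friction and masses are not known exactly. Their poses are not given: they have to be found in the camera images.
- blank_top (a point): Plywood handbag base board: plate 180 mm long (its x), 110 mm wide (its y), 12 mm thick, loose, lying flat on the mat; the two corners at its +x end are rounded (radius 30 mm), those at -x are square. This point is the centre of its top face (of the full 180 x 110 outline), 12 mm above its underside; z up.
- template_handle (a point): Turquoise template: plate 180 mm (its x) by 110 mm (its y), 6 mm thick, with the same outline as the board (rounded corners at +x), about 150 g, loose, lying flat on the mat. In the middle of it stands a black grip bar, 12 mm thick (along x), 60 mm long (along y), 30 mm tall: its top is 36 mm above the plate's underside. This point is the centre of the grip bar, exactly over the centre of the plate, 15 mm above the plate's top face, 21 mm above its underside; z up.
- template_circle (a point): Centre of the white circle (74 mm across, printed) on the template's top face: 48 mm towards the template's rounded (+x) end from the grip bar. Axes as the template's.
- weight_center (a point): Steel weight, 0.5 to 0.75 kg: round disc 56 mm across and 30 mm tall, with a round black knob 22 mm across and 40 mm tall standing on the middle of it; 70 mm tall in all. At the start it stands on the plywood board. This point is on its axis, half-way up: 35 mm above its underside, 20 mm below the middle of the knob; z up when upright.
- weight: The same weight; origin at the centre of its underside.
- template: The same template; origin at the centre of its underside.
- blank: The same plywood board; origin at the centre of its underside.
- mat: Green cutting mat, 440 mm (x) by 700 mm (y), 3 mm thick, fixed on the bench; origin at the centre of its underside. Board and template lie on it, one on the left (+y) half and one on the right, their long sides roughly along x; a strip about 150 mm wide between them, along y = 0 from x = 0.47 to 0.65, is free.
- jar: Small amber glass glue jar with a red lid, 62 mm wide, 75 mm tall; origin at the centre of its underside. Bystander.
- awl: Blue-handled awl, 170 mm long, lying flat. Bystander.
- knife: Grey and black craft knife with its blade shut away, about 155 mm long, lying flat. Bystander.
- scissors: Orange-handled scissors, about 195 mm long, lying flat. Bystander.
- eraser: White eraser, 45 x 22 x 12 mm. Bystander.
- rivet_cup: White open cup, 64 mm wide, 35 mm tall. Bystander.
Things that resemble listed ones, but are neither listed nor needed, are in the scene too. Of the things that look like the template, the middle-sized one is meant.

How it is judged:
On the way, in this order (a step that is already met when the one before it is completed fails the run):
1. the weight stands upright beside the board, down at mat level, let go (height (world z) of weight_center between 0.03 and 0.042 m and angle between weight_center's own z axis and vertical below 0.05 rad and linear speed of weight below 0.02 m/s and contact force between the fingers and weight below 0.1 N), for 0.2 s.
2. the template lies flat on the board, nearly flush (8 mm, 0.1 rad), rounded end over rounded end, let go (horizontal distance between template_handle and blank_top below 0.008 m and angle between the x axis of template_handle and the x axis of blank_top, either way round below 0.1 rad and x of template_circle in the frame of blank_top above 0.03 m and z of template_handle in the frame of blank_top between 0.018 and 0.0235 m and angle between blank_top's own z axis and vertical below 0.03 rad and height (world z) of blank_top below 0.019 m and contact force between the fingers and template below 0.1 N and linear speed of template below 0.02 m/s), for 0.2 s.
At the end, for the whole second after the job is handed in: The template lies flat on the board, centre over centre within 4 mm and turned by less than 0.05 rad, rounded end over rounded end, the board flat on the mat; the weight stands upright on the template, its axis within 12 mm of the circle's centre; all three are released and at rest (horizontal distance between template_handle and blank_top below 0.004 m and angle between the x axis of template_handle and the x axis of blank_top, either way round below 0.05 rad and x of template_circle in the frame of blank_top above 0.03 m and z of template_handle in the frame of blank_top between 0.018 and 0.0235 m and angle between blank_top's own z axis and vertical below 0.03 rad and height (world z) of blank_top below 0.019 m and horizontal distance between weight_center and template_circle below 0.012 m and angle between weight_center's own z axis and vertical below 0.05 rad and z of weight_center in the frame of template_circle between 0.032 and 0.038 m and contact force between the fingers and weight below 0.1 N and contact force between the fingers and template below 0.1 N and contact force between the fingers and blank below 0.1 N and linear speed of each of weight, template, blank below 0.02 m/s); the robot touches nothing.
It fails at once if the weight is dropped over the template (falls unheld faster than 0.4 m/s, as from about 10 mm) or rammed against it (over 60 N) (contact force between weight and template above 60 N or (linear speed of weight above 0.4 m/s and contact force between the fingers and weight below 0.1 N and horizontal distance between weight_center and template_circle below 0.08 m)).
It fails at once if the jar, awl, knife, scissors, eraser or rivet cup is moved by more than 30 mm (distance of any of jar, awl, knife, scissors, eraser, rivet_cup from where it was at the start of the episode above 0.03 m).
It also fails if it takes over 69 s, if anything falls off the work surface, if the arm or the gripper's body presses on something with over 40 N, if the wrist force passes 120 N, or if a joint passes its speed limit or range.

ROBOT

A 7-joint arm with a two-finger parallel gripper is mounted at the origin on the work surface. World frame = base frame: x ahead of the robot, y to its left, z up, the work surface at z = 0. Lengths are in m, angles in rad, forces in N, time in s.
With the tool pointing down it reaches from about 0.35 to 0.9 m from the base axis. Payload 8.1 kg.
Tool frame: the origin (TCP) lies between the finger pads; the fingertips stand 22 mm ahead of it and the grasp point (between the pads) lies 3 mm ahead of it; z points along the fingers, x is the direction in which the jaws open and shut, and the axes are right-handed (so a half turn about z gives the same grasp; the last joint's range is limited). The gripper opens to 92 mm and grips with 3 to 60 N. Pads are 19 mm wide; open, the fingers measure 130 mm over their backs; the gripper's body (75 mm by 190 mm) begins 47 mm behind the grasp point.
Start: joints at [1.108, 0.434, 0.025, 1.573, -0.012, 1.134, -0.075], TCP at [0.22, -0.585, 0.249] pointing down, gripper open.
Joint ranges: [-2.62, 2.62], [-0.44, 2.09], [-1.27, 1.32], [0.08, 2.57], [-1.32, 4.46], [0.12, 2], [-2.74, 2.74]. Speed limits (rad/s): [2.22, 2.22, 3.01, 3.01, 3.14, 3.14, 3.14].

INTERFACE

Orientations are given as a rotation vector (axis times angle).
In Python, from workcell import robot, capture gives the robot as it stands. The module is installed in compiled form; this text tells all that it offers.
- The arm moves only by the tool apply_moves, never from a script. Its argument "increments" is a list of rows, each an object with "angular": the turn, a rotation vector about the tool's x, y, z in degrees, a list of three; "translation": the shift along the tool's x, y, z in cm, a list of three; "grip": the closure, from 0 (fully open) to 1 (shut). A call has 1 to 5 rows; each row shifts and turns the commanded pose from where the row before left it, along the tool's axes as they then stand; what a row does not reach is not made up. A row lasts 1/12 s, in which the tool goes at most 41.7 mm and 7.16 degrees, less where a joint would pass 70% of its speed; a pose out of reach is approached as far as the arm can. A call is refused whole if a number of a shift passes 4.17 or a number of a turn 7.16, either way. A call with a gripper value outside its range is refused whole. The fingers move at their own pace and stop on an object; "newtons" is the grip in N (left out, the last holds). Time passes only in rows, so rows that do not move let the fingers close. It gives the time, the measured TCP pose, the force and the opening at its end, in the units of the state.
- robot.sense(): the state, without advancing time (a new reading comes with each control period).
- capture(name): name is "side" or "top" or "wrist"; returns a dict with "img" (384x512x3 uint8, red, green, blue), "z_map" (384x512 float32, m along the optical axis (not along the pixel's ray), 0 where there is no reading), "fx", "fy", "cx", "cy" (pixels), "rvec" (rotation vector, rad) and "tvec" (3), from world to camera coordinates, as OpenCV has them; the wrist camera has in their place "hand_eye" (4x4, takes a point from camera to tool coordinates, whose origin is the TCP and whose axes are the tool frame's). Camera axes: x right, y down, z forward; pixel columns grow to the right and rows downward; lengths in m; the calibration is good to about 2 mm. A picture is of the moment at which its call begins: read the wrist's pose just before it.
- robot.sign_off(): hands the job in, once; it reports no verdict.
The state is a dict: "time": time; "joint_pos": joint angles; "qd": joint speeds; "effort": joint torques, N m; "eef_pos": TCP position; "ee_rot": TCP orientation; "wrist_force": force on the tool from outside, world axes, zero at the start; "ft_torque": the same for the moment, N m; "opening": finger opening in m.
Only numpy, scipy, OpenCV 4.12 (cv2) and the standard library are available. Lean on these libraries where they do the work, as an engineer would, in place of code of your own. Each camera call takes 0.05 s, during which the arm holds its last target.

## Working session

There is one attempt and no reset: what is moved stays moved. The work goes in short steps, Python scripts to look and compute and a tool call to move; the robot and the scene stay as the last step left them, time stands still between calls to the robot, and variables do not carry over. Pictures are saved under pics/ and viewed, and the job is handed in when it is done.

Besides the shell and the picture viewer there is one more tool, called by a JSON object that holds its "op" and its "data", one argument or row to a line. apply_moves: Moves the arm, as the interface text tells. Its arguments: {"type":"object","properties":{"increments":{"type":"array"},"newtons":{"type":"number"}},"required":["increments"]}

```bash
mkdir -p pics
cat > h.py <<'E'
import numpy as np, cv2
from scipy.spatial.transform import Rotation as R
from workcell import robot, capture
def save(c,n): cv2.imwrite('pics/'+n,cv2.cvtColor(c['img'],cv2.COLOR_RGB2BGR))
def cam(c,st=None):
    # returns Rwc (cam->world), origin
    if 'hand_eye' in c:
        T=np.eye(4);T[:3,:3]=R.from_rotvec(st['ee_rot']).as_matrix();T[:3,3]=st['eef_pos']
        T=T@np.array(c['hand_eye']);return T[:3,:3],T[:3,3]
    Rc=R.from_rotvec(np.ravel(c['rvec'])).as_matrix();return Rc.T,-Rc.T@np.ravel(c['tvec'])
def ray(c,uv,z,st=None):
    A,o=cam(c,st);uv=np.atleast_2d(uv).astype(float)
    d=np.c_[(uv[:,0]-c['cx'])/c['fx'],(uv[:,1]-c['cy'])/c['fy'],np.ones(len(uv))]@A.T
    return o+d*((z-o[2])/d[:,2])[:,None]
def cloud(c,st=None):
    A,o=cam(c,st);h,w=c['z_map'].shape;u,v=np.meshgrid(np.arange(w),np.arange(h));z=c['z_map']
    P=np.stack([(u-c['cx'])/c['fx']*z,(v-c['cy'])/c['fy']*z,z],-1)
    return P@A.T+o
E
python3 - <<'E'
from h import *
s=robot.sense()
for k in s: print(k,np.round(s[k],3))
for n in ['top','side']:
    c=capture(n);save(c,n+'0.png');print(n,c['fx'],cam(c)[1]); np.savez('pics/'+n+'0.npz',**c)
E
```

```text
time 0.0
joint_pos [ 1.108  0.435  0.025  1.574 -0.012  1.134 -0.075]
qd [-0.001 -0.001  0.001 -0.    -0.002  0.001  0.002]
effort [ 2.0000e-03 -6.6786e+01  9.8600e-01 -3.1447e+01 -6.0000e-02  4.3000e-02
  0.0000e+00]
eef_pos [ 0.22  -0.585  0.248]
ee_rot [-2.582e+00  1.788e+00  2.000e-03]
wrist_force [-1.102 -0.883  0.197]
ft_torque [ 0.013 -0.008 -0.006]
opening 0.092
top 348.86812147744706 [0.32137604 0.08572405 1.20633751]
side 452.7034696668975 [0.14214333 1.36280574 0.87082819]
```

View pics/top0.png

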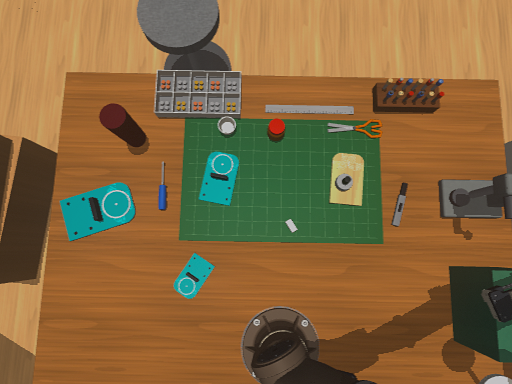

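View pics/side0.png

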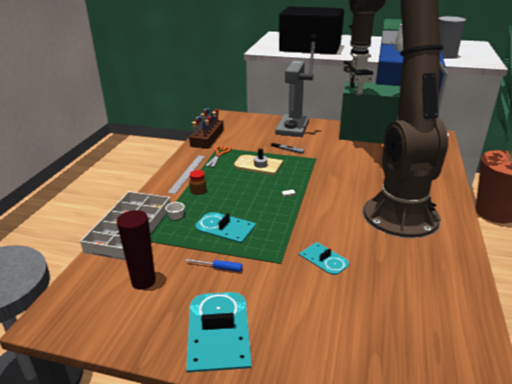

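The top view (up = +x, left = +y) shows the middle-sized template on the mat at about (220,178), with its circle at (222,163). The board is at (347,180) with its rounded end up, and the weight stands on it at (345,182). Next I measure them.

```bash
cat >> h.py <<'E'
def contour_pts(c,mask,z,st=None):
    cn,_=cv2.findContours(mask.astype(np.uint8),cv2.RETR_EXTERNAL,cv2.CHAIN_APPROX_NONE)
    k=max(cn,key=cv2.contourArea)[:,0,:]
    return ray(c,k,z,st),k
def rect(P):
    (cx,cy),(w,h),a=cv2.minAreaRect((P[:,:2]*1000).astype(np.float32))
    if w<h: w,h=h,w; a+=90
    a=(a+90)%180-90
    return np.round([cx,cy,w,h,a],1)
def hsv(c): return cv2.cvtColor(c['img'],cv2.COLOR_RGB2HSV).astype(int)
E
python3 - <<'E'
from h import *
for n in ['top','side']:
    c=dict(np.load(f'pics/{n}0.npz'));H=hsv(c);h,s,v=H[...,0],H[...,1],H[...,2]
    W=cloud(c);x,y,z=W[...,0],W[...,1],W[...,2]
    onmat=(x>.38)&(x<.85)&(abs(y)<.37)
    teal=onmat&(h>85)&(h<100)&(s>150)&(v>110)
    P,k=contour_pts(c,teal,.009);print(n,'templ',rect(P),teal.sum(),np.median(z[teal]))
    wood=onmat&(h>12)&(h<32)&(s>40)&(v>140)&(y<0)&(z>.008)
    P,k=contour_pts(c,wood,.015);print(n,'board',rect(P),wood.sum(),np.median(z[wood]))
    wt=onmat&(y<0)&(z>.03)&(z<.12)&(x<.75)
    q=W[wt];print('wt',wt.sum(),q.mean(0),q[:,2].max(), q[q[:,2]>.075].mean(0), (q[:,2]>.075).sum())
    d=onmat&(y<0)&(z>.04)&(z<.055); print('disc',rect(W[d]) if d.sum()>5 else 0,d.sum())
    g=onmat&(y>.05)&(z>.02)&(z<.05)&(x<.65)&(v<70);q=W[g];print('grip',rect(q),np.median(q[:,2]))
    wh=onmat&(y>.05)&(s<100)&(v>150)&(x<.72)&(z<.03);print('circ',rect(W[wh]) if wh.sum() else 0)
E
```

```text
top templ [560.2 216.9 179.  110.9 -10.3] 1319 0.008812729951494624
top board [ 563.3 -227.5  179.9  110.3   -4.4] 1490 0.014028680631960166
wt 239 [ 0.55738504 -0.19294116  0.05194954] 0.08823930656624923 [ 0.56288789 -0.19112998  0.08278679] 43
disc [ 666.6 -227.4  389.6  265.7  -68.7] 267
grip [559.3 214.7  56.9  11.4  80. ] 0.03771782543424429
circ [607.8 209.1  72.9  70.8  45.3]
side templ [560.2 218.  181.1 111.7 -10. ] 833 0.00855278791761449
side board [ 562.2 -225.1  180.3  114.9   -5.3] 439 0.01462987117448622
wt 154 [ 0.54820295 -0.1968462   0.05226921] 0.08670101779288675 [ 0.57511526 -0.17306686  0.08076678] 24
disc [ 685.1 -280.4  370.4   60.6  -26.8] 121
grip [558.2 218.8  65.1  13.6  80. ] 0.03574278610919834
circ [613.9 207.5  75.8  67.4 -82.5]
```

```bash
cat >> h.py <<'E'
def go(p,yaw=None,flip=0):
    """tool-frame move (cm) and turn (deg) from the sensed pose to TCP p, tool x at yaw deg in world, pointing down"""
    s=robot.sense();M=R.from_rotvec(s['ee_rot'])
    t=M.inv().apply(np.array(p)-s['eef_pos'])*100
    cur=np.degrees(np.arctan2(M.as_matrix()[1,0],M.as_matrix()[0,0]))
    if yaw is None: yaw=cur
    a=np.radians(yaw);X=np.array([np.cos(a),np.sin(a),0]);Z=np.array([0,0,-1]);T=R.from_matrix(np.c_[X,np.cross(Z,X),Z])
    print('t',round(s['time'],2),'pos',np.round(s['eef_pos'],4),'yaw',round(cur,2),'open',round(s['opening'],4),'F',np.round(s['wrist_force'],1))
    print('MOVE cm',np.round(t,2),'TURN',np.round(np.degrees((M.inv()*T).as_rotvec()),2),'j7',round(s['joint_pos'][6],2),'j1',round(s['joint_pos'][0],2))
    # translation in tool axes after turning
    print('after-turn cm',np.round(T.inv().apply(np.array(p)-s['eef_pos'])*100,2))
E
python3 - <<'E'
from h import *
go([.5,-.22,.33],-5); go([.5,-.22,.33],175)
c=capture('wrist');print(np.round(c['hand_eye'],3),c['fx'])
E
```

```text
t 0.1 pos [ 0.2199 -0.5846  0.248 ] yaw -69.39 open 0.0918 F [-0.2  0.2 -0.5]
MOVE cm [-24.27 -39.05  -8.17] TURN [-4.000e-02  7.000e-02 -6.439e+01] j7 -0.08 j1 1.11
after-turn cm [ 24.73 -38.76  -8.2 ]
t 0.1 pos [ 0.2199 -0.5846  0.248 ] yaw -69.39 open 0.0918 F [-0.2  0.2 -0.5]
MOVE cm [-24.27 -39.05  -8.17] TURN [8.0000e-02 4.0000e-02 1.1561e+02] j7 -0.08 j1 1.11
after-turn cm [-24.73  38.76  -8.2 ]
[[ 1.     0.     0.001  0.001]
 [-0.001  0.956  0.292 -0.078]
 [-0.001 -0.292  0.956 -0.137]
 [ 0.     0.     0.     1.   ]] 314.91830371185256
```

{"op": "apply_moves", "data": {
  "increments": [
    {"translation":[-2.0,-3.4,0],"angular":[0,0,-7.1],"grip":0},
    {"translation":[-1.6,-3.6,0],"angular":[0,0,-7.1],"grip":0},
    {"translation":[-1.2,-3.8,0],"angular":[0,0,-7.1],"grip":0},
    {"translation":[-0.7,-3.9,0],"angular":[0,0,-7.1],"grip":0},
    {"translation":[-0.2,-4.0,0],"angular":[0,0,-7.1],"grip":0}
  ]
}}

```text
time: 0.57
eef_pos: [0.3433, -0.4274, 0.2486]
ee_rot: [3.008, -0.907, -0.0]
wrist_force: [0.5, -0.6, 0.2]
opening: 0.0917
```

```bash
python3 -c "
from h import *
go([.56,-.20,.25],-5)"
```

```text
t 0.57 pos [ 0.3433 -0.4274  0.2486] yaw -33.56 open 0.0917 F [ 0.5 -0.6  0.2]
MOVE cm [  5.49 -30.93  -0.14] TURN [ 1.000e-02  1.000e-02 -2.856e+01] j7 0.15 j1 0.93
after-turn cm [ 19.61 -24.55  -0.14]
```

{"op": "apply_moves", "data": {
  "increments": [
    {"translation":[0.8,-4.0,0],"angular":[0,0,-7.1],"grip":0},
    {"translation":[1.3,-3.9,0],"angular":[0,0,-7.1],"grip":0},
    {"translation":[1.8,-3.7,0],"angular":[0,0,-7.1],"grip":0},
    {"translation":[2.2,-3.5,0],"angular":[0,0,-7.1],"grip":0},
    {"translation":[2.6,-3.1,0],"angular":[0,0,0],"grip":0}
  ]
}}

```text
time: 0.98
eef_pos: [0.4891, -0.2832, 0.2487]
ee_rot: [-3.139, 0.138, 0.0]
wrist_force: [0.2, -0.4, -0.1]
opening: 0.0915
```

```bash
python3 -c "
from h import *
go([.56,-.20,.25],-5)"
```

```text
t 0.98 pos [ 0.4891 -0.2832  0.2487] yaw -5.03 open 0.0915 F [ 0.2 -0.4 -0.1]
MOVE cm [ 6.33 -8.91 -0.13] TURN [-0.    0.01 -0.03] j7 0.21 j1 0.69
after-turn cm [ 6.34 -8.91 -0.13]
```

{"op": "apply_moves", "data": {
  "increments": [
    {"translation":[2.3,-3.2,0],"angular":[0,0,0],"grip":0},
    {"translation":[2.3,-3.2,0],"angular":[0,0,0],"grip":0},
    {"translation":[1.7,-2.4,0],"angular":[0,0,0],"grip":0},
    {"translation":[0,0,0],"angular":[0,0,0],"grip":0},
    {"translation":[0,0,0],"angular":[0,0,0],"grip":0}
  ]
}}

```text
time: 1.4
eef_pos: [0.5602, -0.2011, 0.2483]
ee_rot: [-3.137, 0.144, 0.001]
wrist_force: [-0.5, -1.7, 0.6]
opening: 0.0918
```

Run:
```python
from h import *
s=robot.sense();c=capture('wrist');save(c,'w1.png');np.savez('pics/w1.npz',**c,eef_pos=s['eef_pos'],ee_rot=s['ee_rot'])
print(s['eef_pos'],s['qd'])
H=hsv(c);h,sa,v=H[...,0],H[...,1],H[...,2];W=cloud(c,s);z=W[...,2]
for zz in ((.01,.02),(.035,.055),(.075,.1)):
    m=(z>zz[0])&(z<zz[1])&(abs(W[...,1]+.21)<.12)&(abs(W[...,0]-.55)<.12)
    print(zz,m.sum(),W[m].mean(0) if m.sum() else 0, rect(W[m]) if m.sum() else 0)
```

```text
[ 0.56018175 -0.20112464  0.24831591] [ 0.04605073 -0.01056431  0.04594703  0.01726866  0.01157628  0.00249265
  0.01221621]
(0.01, 0.02) 10632 [ 0.56469066 -0.22852782  0.01585259] [ 563.2 -229.7  180.5  110.8   -4.5]
(0.035, 0.055) 1439 [ 0.54773806 -0.2087086   0.04558692] [ 546.6 -212.7   55.1   54.4   -5.7]
(0.075, 0.1) 389 [ 0.54711431 -0.21180969  0.08509133] [ 546.8 -212.6   21.1   20.6   -6.1]
```

View pics/w1.png

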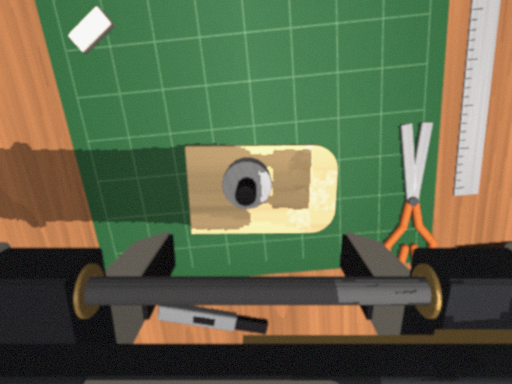

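The wrist picture shows the board at about (262,190) and the weight's knob at (246,188). The heights and sizes match: board 180x110, disc 55 and knob 21 across. I'll grasp the knob next.

```bash
python3 -c "
from h import *
go([.547,-.2125,.072],-5)"
```

```text
t 1.45 pos [ 0.5591 -0.2031  0.2482] yaw -5.42 open 0.0919 F [-1.4 -0.6 -0.8]
MOVE cm [-1.1   1.04 17.63] TURN [ 0.01  0.06 -0.42] j7 0.02 j1 0.52
after-turn cm [-1.13  1.04 17.62]
```

{"op": "apply_moves", "data": {
  "increments": [
    {"translation":[-0.5,0.5,3],"angular":[0,0,0],"grip":0},
    {"translation":[-0.6,0.5,3],"angular":[0,0,0],"grip":0},
    {"translation":[0,0,2.5],"angular":[0,0,0],"grip":0},
    {"translation":[0,0,0],"angular":[0,0,0],"grip":0},
    {"translation":[0,0,0],"angular":[0,0,0],"grip":0}
  ]
}}

```text
time: 1.87
eef_pos: [0.5458, -0.2135, 0.1631]
ee_rot: [-3.138, 0.154, 0.004]
wrist_force: [0.5, 0.3, 1.6]
opening: 0.0912
```

```bash
python3 -c "
from h import *
go([.547,-.2125,.072],-5);print(robot.sense()['qd'])"
```

```text
t 1.87 pos [ 0.5458 -0.2135  0.1631] yaw -5.61 open 0.0912 F [0.5 0.3 1.6]
MOVE cm [ 0.13 -0.12  9.11] TURN [-0.    0.16 -0.61] j7 0.0 j1 0.53
after-turn cm [ 0.11 -0.11  9.11]
[-0.0093302  -0.03279405 -0.01852832 -0.05400674 -0.00548652  0.01176267
  0.00280372]
```

{"op": "apply_moves", "data": {
  "increments": [
    {"translation":[0.1,-0.1,2.5],"angular":[0,0,0],"grip":0},
    {"translation":[0,0,2.5],"angular":[0,0,0],"grip":0},
    {"translation":[0,0,2],"angular":[0,0,0],"grip":0.3},
    {"translation":[0,0,1.3],"angular":[0,0,0],"grip":0.4},
    {"translation":[0,0,0.7],"angular":[0,0,0],"grip":0.5}
  ]
}}

```text
time: 2.28
eef_pos: [0.5489, -0.2121, 0.0741]
ee_rot: [3.137, -0.152, 0.001]
wrist_force: [0.4, -0.9, 0.2]
opening: 0.0763
```

{"op": "apply_moves", "data": {
  "increments": [
    {"translation":[0,0,0],"angular":[0,0,0],"grip":0.5},
    {"translation":[0,0,0],"angular":[0,0,0],"grip":0.5}
  ]
}}

```text
time: 2.45
eef_pos: [0.5494, -0.2118, 0.0752]
ee_rot: [3.137, -0.151, 0.003]
wrist_force: [-0.3, 0.4, -0.4]
opening: 0.0632
```

Run:
```python
from h import *
go([.547,-.2125,.072],-5)
s=robot.sense();c=capture('wrist');save(c,'w2.png')
```

```text
t 2.45 pos [ 0.5494 -0.2118  0.0752] yaw -5.51 open 0.0632 F [-0.3  0.4 -0.4]
MOVE cm [-0.23  0.09  0.32] TURN [ 0.03 -0.1  -0.51] j7 -0.05 j1 0.5
after-turn cm [-0.23  0.09  0.32]
```

View pics/w2.png

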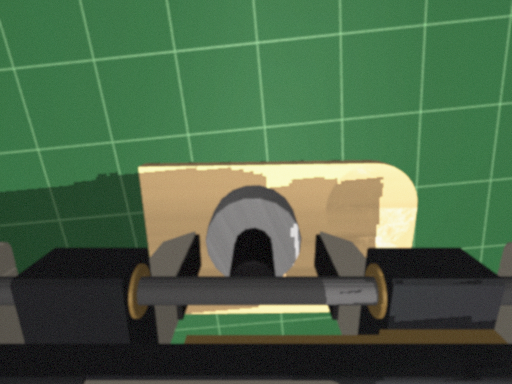

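The knob, at about (252,250), sits midway between the fingers. Closing.

{"op": "apply_moves", "data": {
  "increments": [
    {"translation":[-0.2,0.1,0.3],"angular":[0,0,0],"grip":0.5},
    {"translation":[0,0,0],"angular":[0,0,0],"grip":1},
    {"translation":[0,0,0],"angular":[0,0,0],"grip":1},
    {"translation":[0,0,0],"angular":[0,0,0],"grip":1},
    {"translation":[0,0,0],"angular":[0,0,0],"grip":1}
  ],
  "newtons": 30
}}

```text
time: 2.92
eef_pos: [0.5465, -0.2122, 0.071]
ee_rot: [3.138, -0.151, 0.001]
wrist_force: [-0.1, -0.1, 0.2]
opening: 0.0258
```

{"op": "apply_moves", "data": {
  "increments": [
    {"translation":[0,0,0],"angular":[0,0,0],"grip":1},
    {"translation":[0,0,0],"angular":[0,0,0],"grip":1}
  ]
}}

```text
time: 3.08
eef_pos: [0.5467, -0.2122, 0.0709]
ee_rot: [3.138, -0.15, 0.001]
wrist_force: [0.4, -0.1, 0.8]
opening: 0.0212
```

Run:
```python
from h import *
go([.547,-.2125,.072],-5)
```

```text
t 3.08 pos [ 0.5467 -0.2122  0.0709] yaw -5.49 open 0.0212 F [ 0.4 -0.1  0.8]
MOVE cm [ 0.03  0.03 -0.11] TURN [ 0.   -0.03 -0.49] j7 -0.05 j1 0.5
after-turn cm [ 0.03  0.03 -0.11]
```

Gripped, with the opening at 21 mm. I'll lift straight up.

{"op": "apply_moves", "data": {
  "increments": [
    {"translation":[0,0,0],"angular":[0,0,0],"grip":1},
    {"translation":[0,0,-0.8],"angular":[0,0,0],"grip":1},
    {"translation":[0,0,-1.2],"angular":[0,0,0],"grip":1},
    {"translation":[0,0,-1.5],"angular":[0,0,0],"grip":1},
    {"translation":[0,0,0],"angular":[0,0,0],"grip":1}
  ]
}}

```text
time: 3.5
eef_pos: [0.5477, -0.2123, 0.1087]
ee_rot: [3.137, -0.15, 0.005]
wrist_force: [1.2, 0.3, -5.2]
opening: 0.0216
```

Run:
```python
from h import *
go([.555,-.03,.105],-5)
```

```text
t 3.5 pos [ 0.5477 -0.2123  0.1087] yaw -5.49 open 0.0216 F [ 1.2  0.3 -5.2]
MOVE cm [ -1.01 -18.22   0.35] TURN [ 0.04 -0.19 -0.49] j7 -0.03 j1 0.51
after-turn cm [ -0.86 -18.23   0.37]
```

Force −5.2 N: the weight (about 0.55 kg) is held.

{"op": "apply_moves", "data": {
  "increments": [
    {"translation":[-0.1,-2.5,0],"angular":[0,0,0],"grip":1},
    {"translation":[-0.2,-4,0],"angular":[0,0,0],"grip":1},
    {"translation":[-0.3,-4.1,0],"angular":[0,0,0],"grip":1},
    {"translation":[-0.2,-4,0],"angular":[0,0,0],"grip":1},
    {"translation":[-0.2,-2.6,0],"angular":[0,0,0],"grip":1}
  ]
}}

```text
time: 3.92
eef_pos: [0.5526, -0.035, 0.1059]
ee_rot: [-3.136, 0.145, -0.0]
wrist_force: [0.7, 0.7, -5.6]
opening: 0.0213
```

{"op": "apply_moves", "data": {
  "increments": [
    {"translation":[0,-1,0],"angular":[0,0,0],"grip":1},
    {"translation":[0,0,0],"angular":[0,0,0],"grip":1},
    {"translation":[0,0,0],"angular":[0,0,0],"grip":1}
  ]
}}

```text
time: 4.17
eef_pos: [0.5536, -0.0299, 0.1056]
ee_rot: [3.138, -0.148, -0.001]
wrist_force: [-0.3, -1.5, -5.8]
opening: 0.0214
```

Run:
```python
from h import *
go([.555,-.03,.0605],-5)
c=capture('side');save(c,'s2.png')
c=capture('top');save(c,'t2.png')
```

```text
t 4.17 pos [ 0.5536 -0.0299  0.1056] yaw -5.41 open 0.0214 F [-0.3 -1.5 -5.8]
MOVE cm [ 0.15 -0.    4.51] TURN [ 0.03  0.03 -0.41] j7 -0.36 j1 0.21
after-turn cm [0.14 0.   4.51]
```

View pics/s2.png

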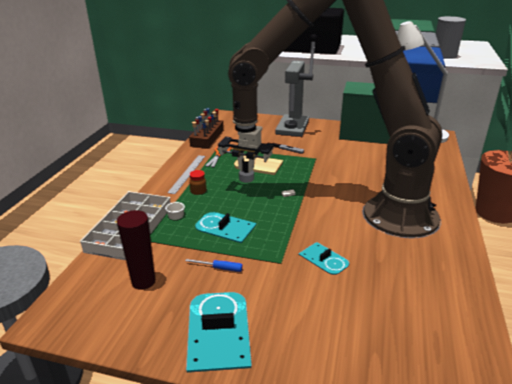

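The side view shows the weight held above the free strip at about (246,175). Lowering it to the mat.

{"op": "apply_moves", "data": {
  "increments": [
    {"translation":[0,0,1.0],"angular":[0,0,0],"grip":1},
    {"translation":[0,0,1.5],"angular":[0,0,0],"grip":1},
    {"translation":[0,0,1.2],"angular":[0,0,0],"grip":1},
    {"translation":[0,0,0.4],"angular":[0,0,0],"grip":1},
    {"translation":[0,0,0],"angular":[0,0,0],"grip":1}
  ]
}}

```text
time: 4.68
eef_pos: [0.5526, -0.0307, 0.063]
ee_rot: [3.138, -0.152, -0.005]
wrist_force: [0.0, -0.9, -6.2]
opening: 0.0214
```

{"op": "apply_moves", "data": {
  "increments": [
    {"translation":[0,0,0.2],"angular":[0,0,0],"grip":1},
    {"translation":[0,0,0.2],"angular":[0,0,0],"grip":1},
    {"translation":[0,0,0],"angular":[0,0,0],"grip":1}
  ]
}}

```text
time: 4.93
eef_pos: [0.5541, -0.0301, 0.0608]
ee_rot: [3.138, -0.151, 0.001]
wrist_force: [-0.7, -0.0, -6.1]
opening: 0.0212
```

{"op": "apply_moves", "data": {
  "increments": [
    {"translation":[0,0,0.15],"angular":[0,0,0],"grip":1},
    {"translation":[0,0,0.1],"angular":[0,0,0],"grip":1},
    {"translation":[0,0,0],"angular":[0,0,0],"grip":1}
  ]
}}

```text
time: 5.18
eef_pos: [0.5543, -0.03, 0.0589]
ee_rot: [3.138, -0.15, 0.002]
wrist_force: [-1.2, 0.3, 0.2]
opening: 0.0212
```

Touchdown (0.2 N). Releasing.

{"op": "apply_moves", "data": {
  "increments": [
    {"translation":[0,0,0],"angular":[0,0,0],"grip":0.6},
    {"translation":[0,0,0],"angular":[0,0,0],"grip":0.3},
    {"translation":[0,0,0],"angular":[0,0,0],"grip":0.3},
    {"translation":[0,0,0],"angular":[0,0,0],"grip":0.3},
    {"translation":[0,0,0],"angular":[0,0,0],"grip":0.3}
  ]
}}

```text
time: 5.6
eef_pos: [0.554, -0.03, 0.0583]
ee_rot: [3.138, -0.15, 0.001]
wrist_force: [0.7, 0.4, 0.3]
opening: 0.0503
```

{"op": "apply_moves", "data": {
  "increments": [
    {"translation":[0,0,-1],"angular":[0,0,0],"grip":0.3},
    {"translation":[0,0,-3],"angular":[0,0,0],"grip":0},
    {"translation":[0,0,-3.5],"angular":[0,0,0],"grip":0},
    {"translation":[0,0,-4],"angular":[0,0,0],"grip":0},
    {"translation":[0,0,-4],"angular":[0,0,0],"grip":0}
  ]
}}

```text
time: 6.02
eef_pos: [0.5532, -0.0298, 0.2155]
ee_rot: [-3.138, 0.15, 0.001]
wrist_force: [0.4, 0.9, -0.5]
opening: 0.0833
```

Run:
```python
from h import *
go([.56,.24,.23],-10)
c=capture('side');save(c,'s3.png')
```

```text
t 6.02 pos [ 0.5532 -0.0298  0.2155] yaw -5.47 open 0.0833 F [ 0.4  0.9 -0.5]
MOVE cm [ -1.89 -26.92  -1.44] TURN [-0.02  0.04  4.53] j7 -0.3 j1 0.25
after-turn cm [ -4.02 -26.69  -1.45]
```

View pics/s3.png

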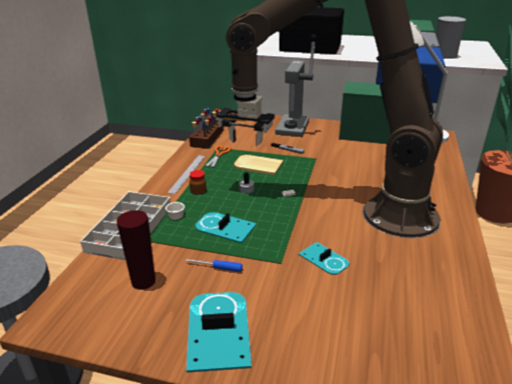

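The weight stands upright on the mat at (247,186) and the board is clear at (258,162). Going to look at the template.

{"op": "apply_moves", "data": {
  "increments": [
    {"translation":[-0.2,-3.5,-0.5],"angular":[0,0,4.5],"grip":0},
    {"translation":[-0.6,-4,-0.5],"angular":[0,0,0],"grip":0},
    {"translation":[-0.6,-4,-0.5],"angular":[0,0,0],"grip":0},
    {"translation":[-0.6,-4,0],"angular":[0,0,0],"grip":0},
    {"translation":[-0.6,-4,0],"angular":[0,0,0],"grip":0}
  ]
}}

```text
time: 6.48
eef_pos: [0.5592, 0.1686, 0.2296]
ee_rot: [-3.129, 0.274, -0.002]
wrist_force: [1.4, -0.7, 0.1]
opening: 0.0916
```

{"op": "apply_moves", "data": {
  "increments": [
    {"translation":[-0.6,-4,0],"angular":[0,0,0],"grip":0},
    {"translation":[-0.5,-3,0],"angular":[0,0,0],"grip":0},
    {"translation":[0,0,0],"angular":[0,0,0],"grip":0},
    {"translation":[0,0,0],"angular":[0,0,0],"grip":0},
    {"translation":[0,0,0],"angular":[0,0,0],"grip":0}
  ]
}}

```text
time: 6.9
eef_pos: [0.5607, 0.2368, 0.2285]
ee_rot: [3.129, -0.274, 0.0]
wrist_force: [-0.0, -0.7, -0.7]
opening: 0.092
```

```bash
cat >> h.py <<'E'
def tmpl(c,st,zt=.009,ylo=.05):
    H=hsv(c);h,s,v=H[...,0],H[...,1],H[...,2];W=cloud(c,st);x,y,z=W[...,0],W[...,1],W[...,2]
    near=(abs(z-zt)<.006)
    teal=near&(h>82)&(h<102)&(s>120)&(v>60)
    n,l,stt,_=cv2.connectedComponentsWithStats(teal.astype(np.uint8));i=1+np.argmax(stt[1:,4])
    P,k=contour_pts(c,l==i,zt,st);print('template outline',rect(P),'z',np.median(z[l==i]))
    r=rect(P);d=np.hypot(x-r[0]/1e3,y-r[1]/1e3)
    g=(d<.045)&(z>zt+.024)&(z<zt+.036)
    if g.sum()>10:
        print('bar top',rect(W[g]),np.median(z[g]),g.sum())
    wh=(d<.1)&near&(s<110)&(v>110)
    if wh.sum()>10: print('white',rect(W[wh]),wh.sum())
E
python3 - <<'E'
from h import *
s=robot.sense();c=capture('wrist');save(c,'w3.png');np.savez('pics/w3.npz',**c,eef_pos=s['eef_pos'],ee_rot=s['ee_rot'])
tmpl(c,s); print(s['qd'])
go([.56,.217,.04],-10)
E
```

```text
template outline [559.5 215.6 181.7 111.8 -10. ] z 0.009807954222047582
bar top [560.1 215.5  59.6  11.7  79.9] 0.03966850039959585 595
white [574.8 215.8 199.5 169.3 -89.4] 3611
[ 0.02320971 -0.00375072  0.01705278  0.00789305  0.00106121 -0.00284567
 -0.00066911]
t 6.95 pos [0.561  0.236  0.2284] yaw -10.08 open 0.0915 F [-0.1  0.8 -0.1]
MOVE cm [ 0.23  1.86 18.84] TURN [ 0.06 -0.02 -0.08] j7 -0.84 j1 -0.2
after-turn cm [ 0.23  1.88 18.84]
```

View pics/w3.png

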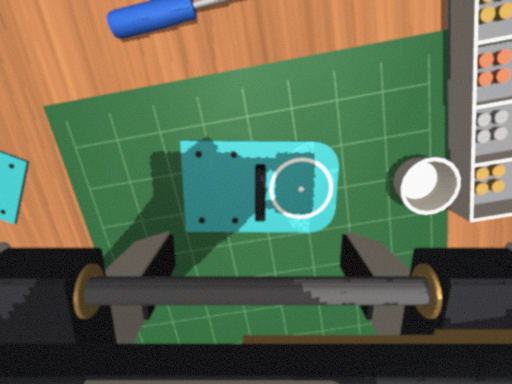

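The wrist view shows the template at about (260,187), with the grip bar at (261,192) and the circle at (301,187), rounded end toward +x. Outline and bar agree at (0.560, 0.2155), −10.0°. Descending to grasp the bar.

{"op": "apply_moves", "data": {
  "increments": [
    {"translation":[0.1,1.0,2.5],"angular":[0,0,0],"grip":0},
    {"translation":[0.1,1.0,4.0],"angular":[0,0,0],"grip":0},
    {"translation":[0,0,4.0],"angular":[0,0,0],"grip":0},
    {"translation":[0,0,3.5],"angular":[0,0,0],"grip":0.3},
    {"translation":[0,0,2.5],"angular":[0,0,0],"grip":0.5}
  ]
}}

```text
time: 7.37
eef_pos: [0.5585, 0.2141, 0.0605]
ee_rot: [3.127, -0.278, -0.003]
wrist_force: [0.3, 0.8, -0.3]
opening: 0.0828
```

{"op": "apply_moves", "data": {
  "increments": [
    {"translation":[0,0,1.0],"angular":[0,0,0],"grip":0.5},
    {"translation":[0,0,0],"angular":[0,0,0],"grip":0.5},
    {"translation":[0,0,0],"angular":[0,0,0],"grip":0.5}
  ]
}}

```text
time: 7.62
eef_pos: [0.5598, 0.2169, 0.0541]
ee_rot: [3.129, -0.276, 0.001]
wrist_force: [0.2, 0.5, 1.0]
opening: 0.063
```

Run:
```python
from h import *
go([.56,.2156,.0355],-10)
s=robot.sense();c=capture('wrist');save(c,'w4.png')
```

```text
t 7.62 pos [0.5598 0.2169 0.0541] yaw -10.07 open 0.063 F [0.2 0.5 1. ]
MOVE cm [0.04 0.12 1.86] TURN [-0.   -0.03 -0.07] j7 -0.91 j1 -0.21
after-turn cm [0.04 0.12 1.86]
```

View pics/w4.png

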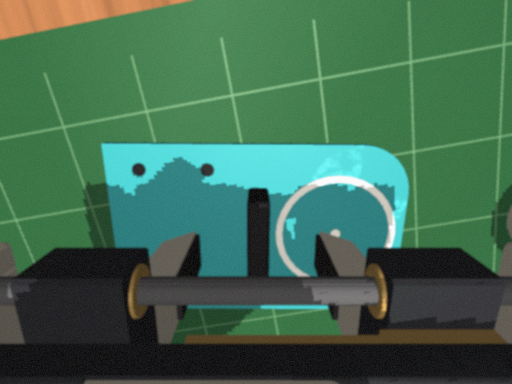

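The bar, at about (259,240), lies between the jaws.

{"op": "apply_moves", "data": {
  "increments": [
    {"translation":[0,0.1,0.9],"angular":[0,0,0],"grip":0.5},
    {"translation":[0,0,0.7],"angular":[0,0,0],"grip":0.5},
    {"translation":[0,0,0.2],"angular":[0,0,0],"grip":0.5},
    {"translation":[0,0,0],"angular":[0,0,0],"grip":0.7},
    {"translation":[0,0,0],"angular":[0,0,0],"grip":0.9}
  ]
}}

```text
time: 8.08
eef_pos: [0.5589, 0.2166, 0.0353]
ee_rot: [3.13, -0.273, -0.0]
wrist_force: [0.0, 0.7, -0.2]
opening: 0.037
```

{"op": "apply_moves", "data": {
  "increments": [
    {"translation":[0,0,0],"angular":[0,0,0],"grip":1},
    {"translation":[0,0,0],"angular":[0,0,0],"grip":1},
    {"translation":[0,0,0],"angular":[0,0,0],"grip":1},
    {"translation":[0,0,0],"angular":[0,0,0],"grip":1},
    {"translation":[0,0,0],"angular":[0,0,0],"grip":1}
  ]
}}

```text
time: 8.5
eef_pos: [0.5591, 0.2167, 0.0354]
ee_rot: [-3.13, 0.274, -0.001]
wrist_force: [0.6, -1.0, 1.0]
opening: 0.0119
```

Run:
```python
from h import *
go([.56,.2156,.0355],-10)
```

```text
t 8.5 pos [0.5591 0.2167 0.0354] yaw -9.99 open 0.0119 F [ 0.6 -1.   1. ]
MOVE cm [ 0.11  0.09 -0.01] TURN [-0.01 -0.02  0.01] j7 -0.92 j1 -0.22
after-turn cm [ 0.11  0.09 -0.01]
```

{"op": "apply_moves", "data": {
  "increments": [
    {"translation":[0,0,-1],"angular":[0,0,0],"grip":1},
    {"translation":[0,0,-2],"angular":[0,0,0],"grip":1},
    {"translation":[0,0,-3],"angular":[0,0,0],"grip":1},
    {"translation":[0,0,-3.5],"angular":[0,0,0],"grip":1},
    {"translation":[0,0,-2.5],"angular":[0,0,0],"grip":1}
  ]
}}

```text
time: 8.92
eef_pos: [0.5591, 0.217, 0.1584]
ee_rot: [-3.129, 0.273, -0.002]
wrist_force: [1.9, 0.6, -0.4]
opening: 0.012
```

Run:
```python
from h import *
go([.5622,-.2295,.155],-4.5)
s=robot.sense();c=capture('wrist');save(c,'w5.png')
tmpl(c,s,s['eef_pos'][2]-.0264,-1)
```

```text
t 8.92 pos [0.5591 0.217  0.1584] yaw -9.97 open 0.012 F [ 1.9  0.6 -0.4]
MOVE cm [ 8.03 43.92  0.29] TURN [-0.06 -0.07 -5.47] j7 -0.85 j1 -0.18
after-turn cm [ 3.81 44.49  0.34]
template outline [561.9 234.  180.9  74.9 -10. ] z 0.132728179277049
bar top [559.1 217.5  49.1  45.4  38.5] 0.16254725502712564 2415
white [585.4 205.  116.1  68.2  18.1] 2092
```

View pics/w5.png

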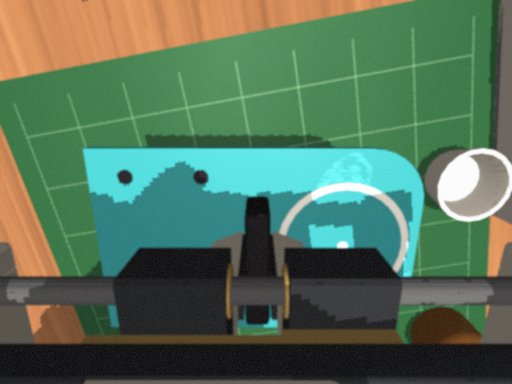

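Template held level. Carrying it across above the weight.

{"op": "apply_moves", "data": {
  "increments": [
    {"translation":[0.2,2,0],"angular":[0,0,-3],"grip":1},
    {"translation":[0.3,3.5,0],"angular":[0,0,-2.5],"grip":1},
    {"translation":[0.3,4,0],"angular":[0,0,0],"grip":1},
    {"translation":[0.4,4,0],"angular":[0,0,0],"grip":1},
    {"translation":[0.4,4,0],"angular":[0,0,0],"grip":1}
  ]
}}

```text
time: 9.38
eef_pos: [0.5572, 0.0394, 0.1557]
ee_rot: [3.139, -0.122, 0.0]
wrist_force: [1.8, -0.5, -1.7]
opening: 0.0118
```

{"op": "apply_moves", "data": {
  "increments": [
    {"translation":[0.4,4,0],"angular":[0,0,0],"grip":1},
    {"translation":[0.4,4,0],"angular":[0,0,0],"grip":1},
    {"translation":[0.4,4,0],"angular":[0,0,0],"grip":1},
    {"translation":[0.4,4,0],"angular":[0,0,0],"grip":1},
    {"translation":[0.3,4,0],"angular":[0,0,0],"grip":1}
  ]
}}

```text
time: 9.8
eef_pos: [0.5607, -0.1619, 0.1557]
ee_rot: [3.139, -0.123, 0.0]
wrist_force: [1.0, 0.5, -1.6]
opening: 0.0117
```

{"op": "apply_moves", "data": {
  "increments": [
    {"translation":[0.2,3,0],"angular":[0,0,0],"grip":1},
    {"translation":[0,2,0],"angular":[0,0,0],"grip":1},
    {"translation":[0,1,0],"angular":[0,0,0],"grip":1},
    {"translation":[0,0,0],"angular":[0,0,0],"grip":1},
    {"translation":[0,0,0],"angular":[0,0,0],"grip":1}
  ]
}}

```text
time: 10.22
eef_pos: [0.5584, -0.2187, 0.1553]
ee_rot: [-3.138, 0.123, 0.0]
wrist_force: [0.0, 1.3, -1.2]
opening: 0.0119
```

Run:
```python
from h import *
go([.5622,-.2295,.07],-4.5)
s=robot.sense();c=capture('wrist');save(c,'w6.png')
tmpl(c,s,s['eef_pos'][2]-.0264,-1)
```

```text
t 10.22 pos [ 0.5584 -0.2187  0.1553] yaw -4.47 open 0.0119 F [ 0.   1.3 -1.2]
MOVE cm [0.47 1.05 8.53] TURN [-0.05  0.    0.03] j7 0.01 j1 0.55
after-turn cm [0.47 1.04 8.53]
template outline [ 559.3 -201.5  180.9   74.9   -4.4] z 0.12972218448035072
bar top [ 560.9 -216.7   55.9   39.7  -70.1] 0.1594915853157547 2414
white [ 582.  -206.1  124.4  112.   -74.9] 2329
```

View pics/w6.png

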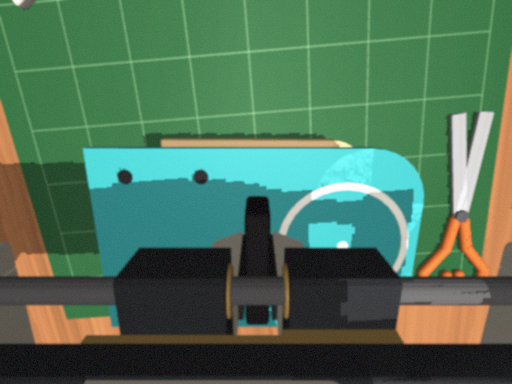

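{"op": "apply_moves", "data": {
  "increments": [
    {"translation":[0.4,1,1],"angular":[0,0,0],"grip":1},
    {"translation":[0,0,2.5],"angular":[0,0,0],"grip":1},
    {"translation":[0,0,3],"angular":[0,0,0],"grip":1},
    {"translation":[0,0,2.5],"angular":[0,0,0],"grip":1},
    {"translation":[0,0,0.8],"angular":[0,0,0],"grip":1}
  ]
}}

```text
time: 10.68
eef_pos: [0.5596, -0.2285, 0.0531]
ee_rot: [-3.137, 0.12, 0.008]
wrist_force: [-0.9, 0.8, -2.1]
opening: 0.0118
```

{"op": "apply_moves", "data": {
  "increments": [
    {"translation":[0,0,0],"angular":[0,0,0],"grip":1},
    {"translation":[0,0,0],"angular":[0,0,0],"grip":1},
    {"translation":[0,0,0],"angular":[0,0,0],"grip":1}
  ]
}}

```text
time: 10.93
eef_pos: [0.5628, -0.23, 0.0587]
ee_rot: [3.139, -0.122, 0.003]
wrist_force: [-0.6, -0.8, -1.2]
opening: 0.0119
```

Run:
```python
from h import *
go([.5624,-.2288,.05],-4.5)
s=robot.sense();c=capture('wrist');save(c,'w7.png')
tmpl(c,s,s['eef_pos'][2]-.0264,-1)
```

```text
t 10.93 pos [ 0.5628 -0.23    0.0587] yaw -4.45 open 0.0119 F [-0.6 -0.8 -1.2]
MOVE cm [-0.05 -0.12  0.87] TURN [ 0.02 -0.13  0.05] j7 -0.03 j1 0.53
after-turn cm [-0.05 -0.12  0.87]
template outline [ 563.9 -212.9  180.9   74.8   -4.5] z 0.03297024187620329
bar top [ 565.2 -228.1   55.4   39.3  -70.2] 0.06280816752330873 2415
white [ 564.  -230.6  168.2  109.7   -4.4] 2390
```

View pics/w7.png

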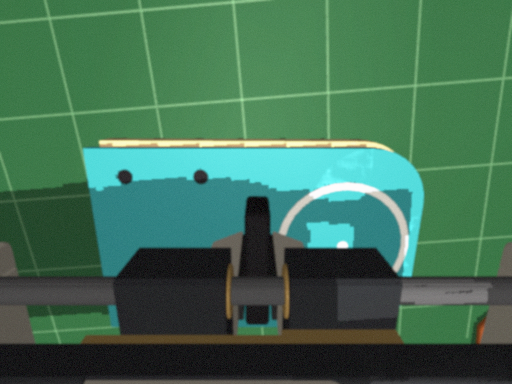

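The wrist view shows the template about 10 mm over the board; a strip of the board's +y edge is visible at rows 141–147. I'll shift, go lower, then compare the edges.

{"op": "apply_moves", "data": {
  "increments": [
    {"translation":[0,-0.1,0.3],"angular":[0,0,0],"grip":1},
    {"translation":[0,0,0.3],"angular":[0,0,0],"grip":1},
    {"translation":[0,0,0],"angular":[0,0,0],"grip":1},
    {"translation":[0,0,0],"angular":[0,0,0],"grip":1},
    {"translation":[0,0,0],"angular":[0,0,0],"grip":1}
  ]
}}

```text
time: 11.4
eef_pos: [0.5616, -0.2293, 0.0513]
ee_rot: [3.139, -0.123, 0.0]
wrist_force: [0.0, 0.7, -0.6]
opening: 0.0118
```

Run:
```python
from h import *
go([.5624,-.2288,.05],-4.5)
s=robot.sense();c=capture('wrist');save(c,'w8.png')
np.savez('pics/w8.npz',**c,eef_pos=s['eef_pos'],ee_rot=s['ee_rot'])
cv2.imwrite('pics/w8z.png',cv2.resize(cv2.cvtColor(c['img'][120:200,70:450],cv2.COLOR_RGB2BGR),None,fx=2,fy=2,interpolation=cv2.INTER_NEAREST))
zt=s['eef_pos'][2]-.0264
for u in range(120,360,30):
    col=hsv(c)[:,u];
    h,sa,v=col.T
    teal=np.where((h>82)&(h<102)&(sa>110))[0]; 
    t=teal[(teal>100)&(teal<200)].min()
    wd=np.where((h>10)&(h<34)&(v>150))[0]; wd=wd[(wd>100)&(wd<t)]
    b=wd.min() if len(wd) else None
    print(u,t,b,np.round(ray(c,[u,t-.5],zt,s)[0]*1e3,1), np.round(ray(c,[u,b-.5],.015,s)[0]*1e3,1) if b else '')
```

```text
t 11.4 pos [ 0.5616 -0.2293  0.0513] yaw -4.49 open 0.0118 F [ 0.   0.7 -0.6]
MOVE cm [ 0.08 -0.05  0.13] TURN [ 0.01 -0.    0.01] j7 -0.04 j1 0.52
after-turn cm [ 0.08 -0.05  0.13]
120 148 143 [ 494.7 -169.5   24.9] [ 490.8 -167.9   15. ]
150 148 143 [ 510.1 -170.7   24.9] [ 507.1 -169.2   15. ]
180 148 143 [ 525.6 -171.9   24.9] [ 523.4 -170.5   15. ]
210 148 143 [ 541.  -173.1   24.9] [ 539.8 -171.7   15. ]
240 148 143 [ 556.5 -174.3   24.9] [ 556.1 -173.    15. ]
270 148 143 [ 572.  -175.5   24.9] [ 572.4 -174.3   15. ]
300 148 143 [ 587.4 -176.7   24.9] [ 588.8 -175.6   15. ]
330 148 143 [ 602.9 -178.    24.9] [ 605.1 -176.8   15. ]
```

View pics/w8z.png

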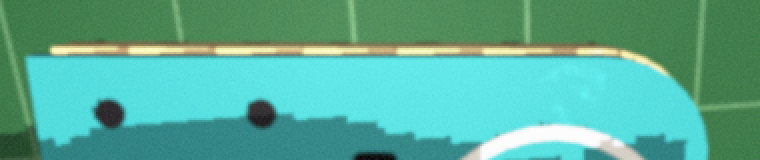

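Run:
```python
from h import *
c=dict(np.load('pics/w8.npz'));s=c
zt=s['eef_pos'][2]-.0264
print(c['img'][138:150,100].tolist()); print(c['img'][138:150,130].tolist())
print(c['img'][145,85:105].tolist());print(c['img'][149,78:90].tolist())
print(ray(c,[83,148],zt,s)*1e3, ray(c,[94.5,143.5],.015,s)*1e3)
```

```text
[[68, 126, 81], [65, 127, 79], [68, 127, 77], [76, 121, 75], [128, 136, 92], [209, 201, 139], [249, 244, 183], [253, 249, 195], [239, 234, 174], [158, 179, 148], [82, 176, 176], [76, 211, 209]]
[[74, 133, 84], [74, 130, 81], [88, 125, 78], [109, 109, 76], [128, 110, 77], [161, 134, 97], [194, 160, 114], [200, 167, 120], [171, 147, 112], [111, 131, 120], [70, 167, 167], [78, 210, 210]]
[[65, 126, 78], [64, 123, 76], [61, 121, 75], [63, 125, 79], [60, 120, 75], [61, 120, 73], [63, 122, 77], [62, 121, 74], [69, 125, 77], [113, 146, 94], [194, 201, 139], [245, 240, 178], [253, 250, 195], [254, 250, 199], [253, 250, 198], [253, 249, 195], [253, 250, 198], [252, 248, 193], [251, 248, 192], [248, 241, 180]]
[[75, 133, 83], [67, 126, 78], [58, 121, 70], [66, 132, 90], [71, 158, 132], [78, 190, 178], [79, 206, 205], [81, 213, 212], [79, 211, 211], [79, 211, 213], [81, 211, 212], [81, 212, 213]]
[[ 475.52165669 -168.27070848   24.94825286]] [[ 476.78253354 -167.35944763   15.        ]]
```

Edges and corner ask for about +1.0 mm in x and +0.7 mm in y, consistent with the pose target. Correcting, then lowering.

{"op": "apply_moves", "data": {
  "increments": [
    {"translation":[0.1,-0.07,0],"angular":[0,0,0],"grip":1},
    {"translation":[0,0,0.1],"angular":[0,0,0],"grip":1},
    {"translation":[0,0,0.1],"angular":[0,0,0],"grip":1},
    {"translation":[0,0,0],"angular":[0,0,0],"grip":1},
    {"translation":[0,0,0],"angular":[0,0,0],"grip":1}
  ]
}}

```text
time: 11.87
eef_pos: [0.5626, -0.2285, 0.0491]
ee_rot: [-3.139, 0.123, 0.0]
wrist_force: [-0.1, 0.1, -1.1]
opening: 0.0117
```

Run:
```python
from h import *
go([.5624,-.2287,.0475],-4.5)
```

```text
t 11.87 pos [ 0.5626 -0.2285  0.0491] yaw -4.49 open 0.0117 F [-0.1  0.1 -1.1]
MOVE cm [-0.02  0.02  0.16] TURN [-0.    0.01  0.01] j7 -0.04 j1 0.52
after-turn cm [-0.02  0.02  0.16]
```

{"op": "apply_moves", "data": {
  "increments": [
    {"translation":[0,0,0.1],"angular":[0,0,0],"grip":1},
    {"translation":[0,0,0.06],"angular":[0,0,0],"grip":1},
    {"translation":[0,0,0],"angular":[0,0,0],"grip":1},
    {"translation":[0,0,0],"angular":[0,0,0],"grip":1}
  ]
}}

```text
time: 12.2
eef_pos: [0.5626, -0.2286, 0.0476]
ee_rot: [3.139, -0.123, -0.0]
wrist_force: [-0.6, 0.8, -0.8]
opening: 0.0113
```

{"op": "apply_moves", "data": {
  "increments": [
    {"translation":[0,0,0.05],"angular":[0,0,0],"grip":1},
    {"translation":[0,0,0],"angular":[0,0,0],"grip":1},
    {"translation":[0,0,0],"angular":[0,0,0],"grip":1}
  ]
}}

```text
time: 12.45
eef_pos: [0.5627, -0.2286, 0.0474]
ee_rot: [3.139, -0.123, 0.0]
wrist_force: [-1.3, -0.4, 4.0]
opening: 0.0119
```

Contact (4 N). Releasing gently.

{"op": "apply_moves", "data": {
  "increments": [
    {"translation":[0,0,0],"angular":[0,0,0],"grip":0.8},
    {"translation":[0,0,0],"angular":[0,0,0],"grip":0.5},
    {"translation":[0,0,0],"angular":[0,0,0],"grip":0.5},
    {"translation":[0,0,0],"angular":[0,0,0],"grip":0.5},
    {"translation":[0,0,0],"angular":[0,0,0],"grip":0.5}
  ]
}}

```text
time: 12.87
eef_pos: [0.5627, -0.2286, 0.0471]
ee_rot: [3.139, -0.123, 0.0]
wrist_force: [-0.6, -0.5, 0.5]
opening: 0.0405
```

{"op": "apply_moves", "data": {
  "increments": [
    {"translation":[0,0,-1],"angular":[0,0,0],"grip":0.5},
    {"translation":[0,0,-3],"angular":[0,0,0],"grip":0.3},
    {"translation":[0,0,-4],"angular":[0,0,0],"grip":0},
    {"translation":[0,-1,-4],"angular":[0,0,0],"grip":0},
    {"translation":[0,-2,-4],"angular":[0,0,0],"grip":0}
  ]
}}

```text
time: 13.28
eef_pos: [0.5644, -0.2022, 0.2071]
ee_rot: [3.138, -0.129, 0.001]
wrist_force: [0.5, -0.4, -0.0]
opening: 0.0682
```

{"op": "apply_moves", "data": {
  "increments": [
    {"translation":[0,0,-2],"angular":[0,0,0],"grip":0},
    {"translation":[0,0,0],"angular":[0,0,0],"grip":0},
    {"translation":[0,0,0],"angular":[0,0,0],"grip":0},
    {"translation":[0,0,0],"angular":[0,0,0],"grip":0},
    {"translation":[0,0,0],"angular":[0,0,0],"grip":0}
  ]
}}

```text
time: 13.7
eef_pos: [0.564, -0.2004, 0.2231]
ee_rot: [-3.139, 0.124, 0.004]
wrist_force: [-0.9, -0.1, -0.1]
opening: 0.0915
```

Run:
```python
from h import *
s=robot.sense();c=capture('wrist');save(c,'w9.png');np.savez('pics/w9.npz',**c,eef_pos=s['eef_pos'],ee_rot=s['ee_rot'])
tmpl(c,s,.021);print(s['eef_pos'],s['qd'].round(3) if hasattr(s['qd'],'round') else '')
cv2.imwrite('pics/w9z.png',cv2.resize(cv2.cvtColor(c['img'][120:260,160:360],cv2.COLOR_RGB2BGR),None,fx=4,fy=4,interpolation=cv2.INTER_NEAREST))
```

```text
template outline [ 562.3 -230.   180.5  110.    -4.5] z 0.021843012501150727
bar top [ 562.1 -229.4   60.    11.6   85.9] 0.05166879013453468 654
white [ 567.6 -221.9  163.1   94.2   -4.5] 1228
[ 0.56395499 -0.20038505  0.22313935] [ 0.     0.007 -0.002  0.001 -0.003  0.001 -0.   ]
```

View pics/w9z.png

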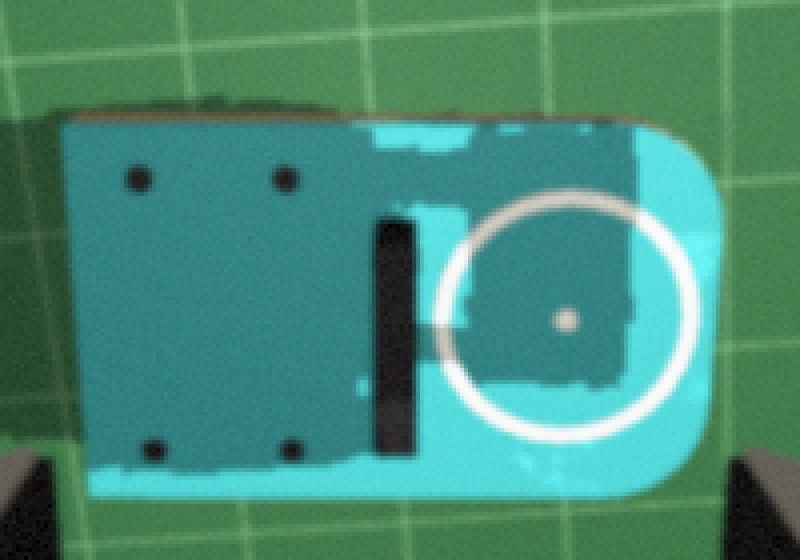

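The template now lies over the board with only the board's +y side face visible as a thin brown line. It measures (562.3, −230.0, −4.5°), against (563.2, −229.7, −4.5°) measured earlier for the board. Now the weight.

{"op": "apply_moves", "data": {
  "increments": [
    {"translation":[0.1,-3,0],"angular":[0,0,0],"grip":0},
    {"translation":[0,-4,0],"angular":[0,0,0],"grip":0},
    {"translation":[0,-4,0],"angular":[0,0,0],"grip":0},
    {"translation":[0,-3,0],"angular":[0,0,0],"grip":0},
    {"translation":[0,-1,0],"angular":[0,0,0],"grip":0}
  ]
}}

```text
time: 14.17
eef_pos: [0.5773, -0.0443, 0.2236]
ee_rot: [-3.136, 0.113, 0.002]
wrist_force: [0.6, 0.0, 0.2]
opening: 0.0917
```

{"op": "apply_moves", "data": {
  "increments": [
    {"translation":[0,0,0],"angular":[0,0,0],"grip":0},
    {"translation":[0,0,0],"angular":[0,0,0],"grip":0},
    {"translation":[0,0,0],"angular":[0,0,0],"grip":0}
  ]
}}

```text
time: 14.42
eef_pos: [0.5774, -0.0527, 0.2237]
ee_rot: [3.138, -0.127, -0.002]
wrist_force: [0.4, -1.0, -1.0]
opening: 0.092
```

Run:
```python
from h import *
go([.554,-.03,.12],-4.5)
s=robot.sense();c=capture('wrist');save(c,'w10.png')
W=cloud(c,s);z=W[...,2]
for zz in ((.025,.04),(.066,.085)):
    m=(z>zz[0])&(z<zz[1])&(abs(W[...,1]+.03)<.06)&(abs(W[...,0]-.55)<.06)
    print(zz,m.sum(), rect(W[m]) if m.sum()>4 else 0)
t=capture('top');save(t,'t3.png')
H=hsv(t);h,sa,v=H[...,0],H[...,1],H[...,2];W=cloud(t)
teal=(W[...,0]>.4)&(abs(W[...,1]+.23)<.13)&(h>85)&(h<102)&(sa>120)
P,k=contour_pts(t,teal,.021);print('top templ',rect(P),teal.sum())
```

```text
t 14.42 pos [ 0.5774 -0.0527  0.2237] yaw -4.62 open 0.092 F [ 0.4 -1.  -1. ]
MOVE cm [-2.5  -2.09 10.37] TURN [ 0.07  0.07 -0.12] j7 -0.26 j1 0.31
after-turn cm [-2.51 -2.08 10.37]
(0.025, 0.04) 1667 [554.2 -30.9  54.9  54.7  37.4]
(0.066, 0.085) 433 [554.1 -30.8  20.8  20.5  84. ]
top templ [ 500.3 -175.3   45.3   17.1   -0.8] 49
```

View pics/w10.png

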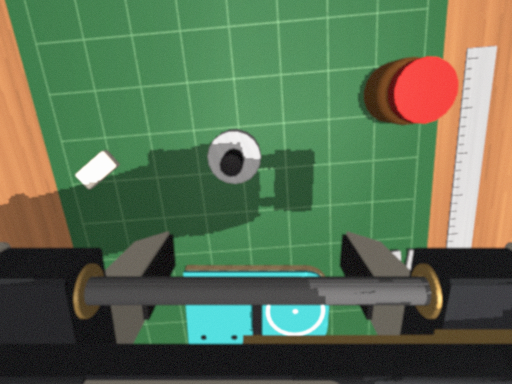

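View pics/t3.png

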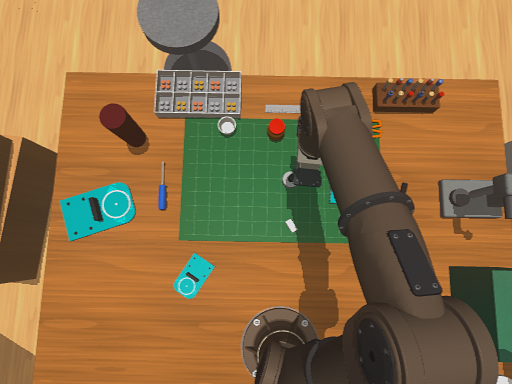

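The weight stands at (234,160) in the wrist view, that is (0.554, −0.031). The arm hides the board in the top view.

{"op": "apply_moves", "data": {
  "increments": [
    {"translation":[-1.2,-1,2],"angular":[0,0,0],"grip":0},
    {"translation":[-1.3,-1,2.5],"angular":[0,0,0],"grip":0},
    {"translation":[0,0,2.5],"angular":[0,0,0],"grip":0},
    {"translation":[0,0,1.5],"angular":[0,0,0],"grip":0},
    {"translation":[0,0,0],"angular":[0,0,0],"grip":0}
  ]
}}

```text
time: 14.93
eef_pos: [0.5521, -0.0303, 0.1363]
ee_rot: [3.138, -0.126, -0.009]
wrist_force: [0.3, -0.6, 0.6]
opening: 0.092
```

{"op": "apply_moves", "data": {
  "increments": [
    {"translation":[0,0,0],"angular":[0,0,0],"grip":0},
    {"translation":[0,0,0],"angular":[0,0,0],"grip":0}
  ]
}}

```text
time: 15.1
eef_pos: [0.5551, -0.0294, 0.1404]
ee_rot: [3.139, -0.125, 0.002]
wrist_force: [0.0, 0.7, -0.2]
opening: 0.0919
```

```bash
python3 -c "
from h import *
go([.554,-.0305,.0595],-4.5)"
```

```text
t 15.1 pos [ 0.5551 -0.0294  0.1404] yaw -4.57 open 0.0919 F [ 0.   0.7 -0.2]
MOVE cm [-0.11  0.12  8.09] TURN [-0.   -0.08 -0.07] j7 -0.36 j1 0.26
after-turn cm [-0.1   0.12  8.09]
```

{"op": "apply_moves", "data": {
  "increments": [
    {"translation":[-0.1,0.1,2],"angular":[0,0,0],"grip":0},
    {"translation":[0,0,2.5],"angular":[0,0,0],"grip":0.3},
    {"translation":[0,0,2],"angular":[0,0,0],"grip":0.4},
    {"translation":[0,0,0.8],"angular":[0,0,0],"grip":0.5},
    {"translation":[0,0,0.3],"angular":[0,0,0],"grip":0.5}
  ]
}}

```text
time: 15.52
eef_pos: [0.5532, -0.0299, 0.0631]
ee_rot: [3.139, -0.124, -0.001]
wrist_force: [0.1, 0.2, 0.6]
opening: 0.0699
```

{"op": "apply_moves", "data": {
  "increments": [
    {"translation":[0,0,0.2],"angular":[0,0,0],"grip":0.5},
    {"translation":[0,0,0],"angular":[0,0,0],"grip":0.5},
    {"translation":[0,0,0],"angular":[0,0,0],"grip":0.5}
  ]
}}

```text
time: 15.77
eef_pos: [0.5541, -0.0296, 0.0626]
ee_rot: [-3.139, 0.123, -0.003]
wrist_force: [-0.6, -0.8, -0.0]
opening: 0.05
```

```bash
python3 -c "
from h import *
go([.554,-.0305,.0595],-4.5)"
```

```text
t 15.77 pos [ 0.5541 -0.0296  0.0626] yaw -4.49 open 0.05 F [-0.6 -0.8 -0. ]
MOVE cm [-0.01  0.1   0.31] TURN [-0.01 -0.11  0.01] j7 -0.41 j1 0.23
after-turn cm [-0.01  0.1   0.31]
```

{"op": "apply_moves", "data": {
  "increments": [
    {"translation":[0,0.1,0.2],"angular":[0,0,0],"grip":0.6},
    {"translation":[0,0,0.1],"angular":[0,0,0],"grip":0.6},
    {"translation":[0,0,0],"angular":[0,0,0],"grip":0.8},
    {"translation":[0,0,0],"angular":[0,0,0],"grip":1},
    {"translation":[0,0,0],"angular":[0,0,0],"grip":1}
  ],
  "newtons": 30
}}

```text
time: 16.18
eef_pos: [0.5535, -0.0306, 0.0586]
ee_rot: [-3.139, 0.123, -0.001]
wrist_force: [-2.2, 0.6, -4.4]
opening: 0.0216
```

{"op": "apply_moves", "data": {
  "increments": [
    {"translation":[0,0,0],"angular":[0,0,0],"grip":1},
    {"translation":[0,0,0],"angular":[0,0,0],"grip":1},
    {"translation":[0,0,0],"angular":[0,0,0],"grip":1}
  ]
}}

```text
time: 16.43
eef_pos: [0.5535, -0.0306, 0.0585]
ee_rot: [-3.139, 0.123, -0.001]
wrist_force: [0.9, 0.1, 1.5]
opening: 0.0213
```

{"op": "apply_moves", "data": {
  "increments": [
    {"translation":[0,0,-0.8],"angular":[0,0,0],"grip":1},
    {"translation":[0,0,-1.8],"angular":[0,0,0],"grip":1},
    {"translation":[0,0,-2.5],"angular":[0,0,0],"grip":1},
    {"translation":[0,0,-2],"angular":[0,0,0],"grip":1},
    {"translation":[0,0,0],"angular":[0,0,0],"grip":1}
  ]
}}

```text
time: 16.85
eef_pos: [0.5546, -0.0303, 0.1329]
ee_rot: [-3.139, 0.123, -0.007]
wrist_force: [1.2, 0.0, -5.8]
opening: 0.0214
```

```bash
python3 -c "
from h import *
go([.610,-.2335,.13],-4.5)"
```

```text
t 16.85 pos [ 0.5546 -0.0303  0.1329] yaw -4.49 open 0.0214 F [ 1.2  0.  -5.8]
MOVE cm [ 7.11 19.83  0.31] TURN [-0.02 -0.25  0.02] j7 -0.36 j1 0.26
after-turn cm [ 7.11 19.83  0.29]
```

{"op": "apply_moves", "data": {
  "increments": [
    {"translation":[0.8,2.2,0],"angular":[0,0,0],"grip":1},
    {"translation":[1.2,3.4,0],"angular":[0,0,0],"grip":1},
    {"translation":[1.3,3.6,0],"angular":[0,0,0],"grip":1},
    {"translation":[1.3,3.6,0],"angular":[0,0,0],"grip":1},
    {"translation":[1.2,3.4,0],"angular":[0,0,0],"grip":1}
  ]
}}

```text
time: 17.27
eef_pos: [0.5973, -0.1988, 0.1279]
ee_rot: [3.139, -0.123, -0.004]
wrist_force: [1.0, 0.6, -5.5]
opening: 0.0214
```

{"op": "apply_moves", "data": {
  "increments": [
    {"translation":[0.8,2.2,0],"angular":[0,0,0],"grip":1},
    {"translation":[0.5,1.4,0],"angular":[0,0,0],"grip":1},
    {"translation":[0,0,0],"angular":[0,0,0],"grip":1},
    {"translation":[0,0,0],"angular":[0,0,0],"grip":1},
    {"translation":[0,0,0],"angular":[0,0,0],"grip":1}
  ]
}}

```text
time: 17.68
eef_pos: [0.6078, -0.2314, 0.1285]
ee_rot: [-3.137, 0.12, 0.003]
wrist_force: [-0.2, 0.7, -4.9]
opening: 0.0218
```

Run:
```python
from h import *
go([.610,-.2335,.0765],-4.5)
s=robot.sense();c=capture('wrist');save(c,'w11.png')
```

```text
t 17.68 pos [ 0.6078 -0.2314  0.1285] yaw -4.39 open 0.0218 F [-0.2  0.7 -4.9]
MOVE cm [0.24 0.2  5.2 ] TURN [-0.1   0.1   0.11] j7 -0.02 j1 0.53
after-turn cm [0.23 0.19 5.2 ]
```

View pics/w11.png

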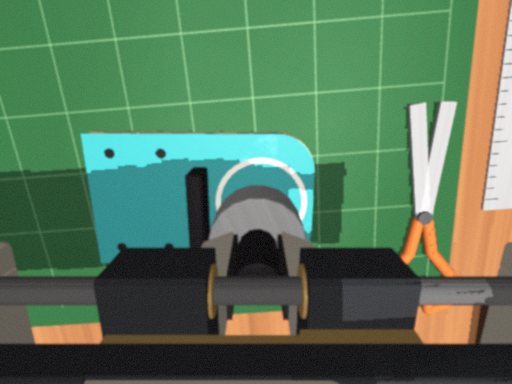

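The weight, at about (257,225), hangs over the white ring whose top is at (262,160). Lowering slowly.

{"op": "apply_moves", "data": {
  "increments": [
    {"translation":[0.2,0.2,1],"angular":[0,0,0],"grip":1},
    {"translation":[0,0,1.5],"angular":[0,0,0],"grip":1},
    {"translation":[0,0,1],"angular":[0,0,0],"grip":1},
    {"translation":[0,0,0.5],"angular":[0,0,0],"grip":1},
    {"translation":[0,0,0],"angular":[0,0,0],"grip":1}
  ]
}}

```text
time: 18.15
eef_pos: [0.6092, -0.2349, 0.0875]
ee_rot: [-3.138, 0.122, 0.005]
wrist_force: [0.6, 0.1, -5.9]
opening: 0.0215
```

{"op": "apply_moves", "data": {
  "increments": [
    {"translation":[0,0,0],"angular":[0,0,0],"grip":1},
    {"translation":[0,0,0],"angular":[0,0,0],"grip":1}
  ]
}}

```text
time: 18.32
eef_pos: [0.6107, -0.2356, 0.0899]
ee_rot: [3.139, -0.123, 0.001]
wrist_force: [0.1, -0.4, -5.5]
opening: 0.0214
```

Run:
```python
from h import *
go([.610,-.2335,.0765],-4.5)
```

```text
t 18.32 pos [ 0.6107 -0.2356  0.0899] yaw -4.48 open 0.0214 F [ 0.1 -0.4 -5.5]
MOVE cm [-0.09 -0.2   1.34] TURN [ 0.01 -0.05  0.02] j7 -0.03 j1 0.52
after-turn cm [-0.09 -0.2   1.34]
```

{"op": "apply_moves", "data": {
  "increments": [
    {"translation":[-0.1,-0.2,0.3],"angular":[0,0,0],"grip":1},
    {"translation":[0,0,0.4],"angular":[0,0,0],"grip":1},
    {"translation":[0,0,0.3],"angular":[0,0,0],"grip":1},
    {"translation":[0,0,0],"angular":[0,0,0],"grip":1},
    {"translation":[0,0,0],"angular":[0,0,0],"grip":1}
  ]
}}

```text
time: 18.73
eef_pos: [0.6091, -0.2337, 0.0791]
ee_rot: [-3.139, 0.123, 0.001]
wrist_force: [-0.1, 0.5, -5.2]
opening: 0.0216
```

{"op": "apply_moves", "data": {
  "increments": [
    {"translation":[0,0,0.1],"angular":[0,0,0],"grip":1},
    {"translation":[0,0,0.1],"angular":[0,0,0],"grip":1},
    {"translation":[0,0,0],"angular":[0,0,0],"grip":1}
  ]
}}

```text
time: 18.98
eef_pos: [0.6094, -0.2337, 0.0773]
ee_rot: [-3.139, 0.123, 0.0]
wrist_force: [0.2, -0.3, -5.8]
opening: 0.0214
```

{"op": "apply_moves", "data": {
  "increments": [
    {"translation":[0,0,0.06],"angular":[0,0,0],"grip":1},
    {"translation":[0,0,0.04],"angular":[0,0,0],"grip":1},
    {"translation":[0,0,0],"angular":[0,0,0],"grip":1}
  ]
}}

```text
time: 19.23
eef_pos: [0.6095, -0.2337, 0.0766]
ee_rot: [3.139, -0.123, 0.0]
wrist_force: [-0.8, -0.4, -2.7]
opening: 0.0213
```

Partly unloaded, so it's touching; 0.3 mm more, then I'll open.

{"op": "apply_moves", "data": {
  "increments": [
    {"translation":[0,0,0.03],"angular":[0,0,0],"grip":1},
    {"translation":[0,0,0],"angular":[0,0,0],"grip":1},
    {"translation":[0,0,0],"angular":[0,0,0],"grip":1}
  ]
}}

```text
time: 19.48
eef_pos: [0.6095, -0.2337, 0.0766]
ee_rot: [3.139, -0.123, 0.001]
wrist_force: [-1.0, 0.6, 2.8]
opening: 0.0213
```

{"op": "apply_moves", "data": {
  "increments": [
    {"translation":[0,0,0],"angular":[0,0,0],"grip":0.7},
    {"translation":[0,0,0],"angular":[0,0,0],"grip":0.4},
    {"translation":[0,0,0],"angular":[0,0,0],"grip":0.3},
    {"translation":[0,0,0],"angular":[0,0,0],"grip":0.3},
    {"translation":[0,0,0],"angular":[0,0,0],"grip":0.3}
  ]
}}

```text
time: 19.9
eef_pos: [0.6096, -0.2336, 0.0761]
ee_rot: [3.139, -0.123, 0.001]
wrist_force: [0.2, 0.1, -0.6]
opening: 0.0497
```

{"op": "apply_moves", "data": {
  "increments": [
    {"translation":[0,0,-0.8],"angular":[0,0,0],"grip":0.3},
    {"translation":[0,0,-2.5],"angular":[0,0,0],"grip":0.3},
    {"translation":[0,0,-3.5],"angular":[0,0,0],"grip":0},
    {"translation":[0,-1.5,-3.5],"angular":[0,0,0],"grip":0},
    {"translation":[0,-1.5,-3.5],"angular":[0,0,0],"grip":0}
  ]
}}

```text
time: 20.32
eef_pos: [0.6113, -0.2044, 0.216]
ee_rot: [3.139, -0.126, -0.0]
wrist_force: [0.6, 0.3, 0.2]
opening: 0.0797
```

{"op": "apply_moves", "data": {
  "increments": [
    {"translation":[-2,0,0],"angular":[0,0,0],"grip":0},
    {"translation":[-1.5,0,0],"angular":[0,0,0],"grip":0},
    {"translation":[0,0,0],"angular":[0,0,0],"grip":0},
    {"translation":[0,0,0],"angular":[0,0,0],"grip":0},
    {"translation":[0,0,0],"angular":[0,0,0],"grip":0}
  ]
}}

```text
time: 20.73
eef_pos: [0.5773, -0.2012, 0.2144]
ee_rot: [3.139, -0.123, 0.001]
wrist_force: [0.2, 0.3, 0.0]
opening: 0.0919
```

Run:
```python
from h import *
s=robot.sense();c=capture('wrist');save(c,'w12.png');print(s['eef_pos'],s['opening'])
tmpl(c,s,.021)
W=cloud(c,s);z=W[...,2]
for zz in ((.045,.056),(.085,.1)):
    m=(z>zz[0])&(z<zz[1])&(abs(W[...,1]+.2335)<.04)&(abs(W[...,0]-.61)<.034)
    print('weight',zz,m.sum(), rect(W[m]) if m.sum()>4 else 0,np.median(z[m]))
cv2.imwrite('pics/w12z.png',cv2.resize(cv2.cvtColor(c['img'][100:280,130:390],cv2.COLOR_RGB2BGR),None,fx=3,fy=3,interpolation=cv2.INTER_NEAREST))
```

```text
[ 0.57734142 -0.20117264  0.2143754 ] 0.09192790268663092
template outline [ 562.3 -229.6  180.4  109.8   -4.6] z 0.021831809319244
bar top [ 581.1 -230.5   58.7   49.6   84.7] 0.05172826928661406 1444
white [ 564.6 -222.5  169.    96.1   -4.7] 973
weight (0.045, 0.056) 1598 [ 608.8 -232.5   55.    52.7   10.8] 0.05175513863602854
weight (0.085, 0.1) 468 [ 609.1 -233.4   21.    20.9   65.7] 0.09155183433340286
```

View pics/w12z.png

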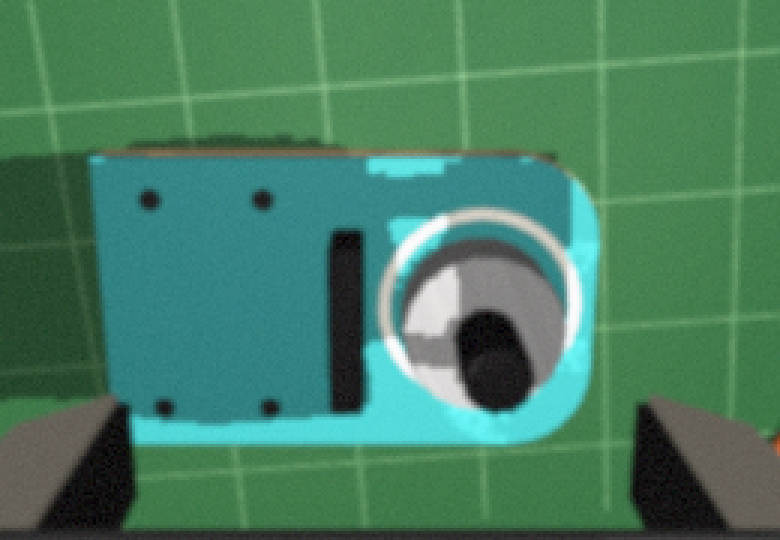

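The weight stands inside the ring, at (609, −233) mm against the expected circle centre (610, −233.5). One more check from the −y side for the hidden edge, which also clears the top camera.

{"op": "apply_moves", "data": {
  "increments": [
    {"translation":[0,2,-3],"angular":[0,0,0],"grip":0},
    {"translation":[0,2,-3],"angular":[0,0,0],"grip":0},
    {"translation":[0,2,-3],"angular":[0,0,0],"grip":0},
    {"translation":[-0.5,3,-2.5],"angular":[0,0,0],"grip":0},
    {"translation":[-0.5,3,-2],"angular":[0,0,0],"grip":0}
  ]
}}

```text
time: 21.2
eef_pos: [0.5586, -0.3203, 0.3514]
ee_rot: [-3.139, 0.12, -0.004]
wrist_force: [0.6, -0.7, 0.4]
opening: 0.0921
```

{"op": "apply_moves", "data": {
  "increments": [
    {"translation":[-0.5,3,-1.5],"angular":[0,0,0],"grip":0},
    {"translation":[-0.5,3,-1.5],"angular":[0,0,0],"grip":0},
    {"translation":[-0.5,3,0],"angular":[0,0,0],"grip":0},
    {"translation":[0,2,0],"angular":[0,0,0],"grip":0},
    {"translation":[0,0,0],"angular":[0,0,0],"grip":0}
  ]
}}

```text
time: 21.62
eef_pos: [0.532, -0.4344, 0.3778]
ee_rot: [3.137, -0.134, -0.003]
wrist_force: [-1.1, 0.2, -0.6]
opening: 0.092
```

{"op": "apply_moves", "data": {
  "increments": [
    {"translation":[0,0,0],"angular":[0,0,0],"grip":0},
    {"translation":[0,0,0],"angular":[0,0,0],"grip":0},
    {"translation":[0,0,0],"angular":[0,0,0],"grip":0}
  ]
}}

```text
time: 21.87
eef_pos: [0.5348, -0.4268, 0.3789]
ee_rot: [-3.138, 0.12, -0.0]
wrist_force: [-0.0, 0.4, 0.9]
opening: 0.0917
```

Run:
```python
from h import *
s=robot.sense();c=capture('wrist');save(c,'w13.png');print(s['eef_pos'])
t=capture('top');save(t,'t4.png')
cv2.imwrite('pics/mix.png',cv2.cvtColor(np.hstack([c['img'],t['img']])[:, :],cv2.COLOR_RGB2BGR)[:, 112:912])
```

```text
[ 0.53484782 -0.42677765  0.37891365]
```

View pics/mix.png

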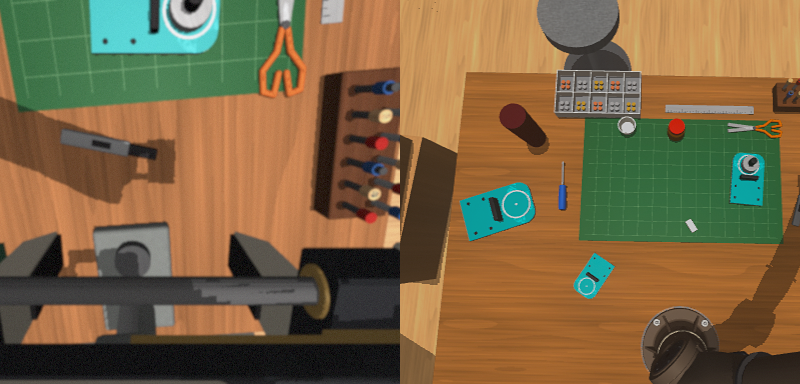

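Run:
```python
from h import *
s=robot.sense();c=capture('wrist');t=capture('top')
H=hsv(t);h,sa,v=H[...,0],H[...,1],H[...,2];W=cloud(t)
teal=(W[...,0]>.4)&(abs(W[...,1]+.23)<.13)&(h>82)&(h<102)&(sa>100)
P,k=contour_pts(t,teal,.021);print('top templ',rect(P),teal.sum())
a=cv2.resize(cv2.cvtColor(c['img'][0:70,190:350],cv2.COLOR_RGB2BGR),None,fx=5,fy=5)[:,:400*2]
b=cv2.resize(cv2.cvtColor(t['img'][140:218,315:385],cv2.COLOR_RGB2BGR),None,fx=3,fy=3)
o=np.zeros((590,800,3),np.uint8);o[:350,:800]=a;o[352:352+234,:210]=b
cv2.imwrite('pics/z14.png',o)
```

```text
top templ [ 562.4 -227.2  180.7  112.2   -4.4] 1221
```

View pics/z14.png

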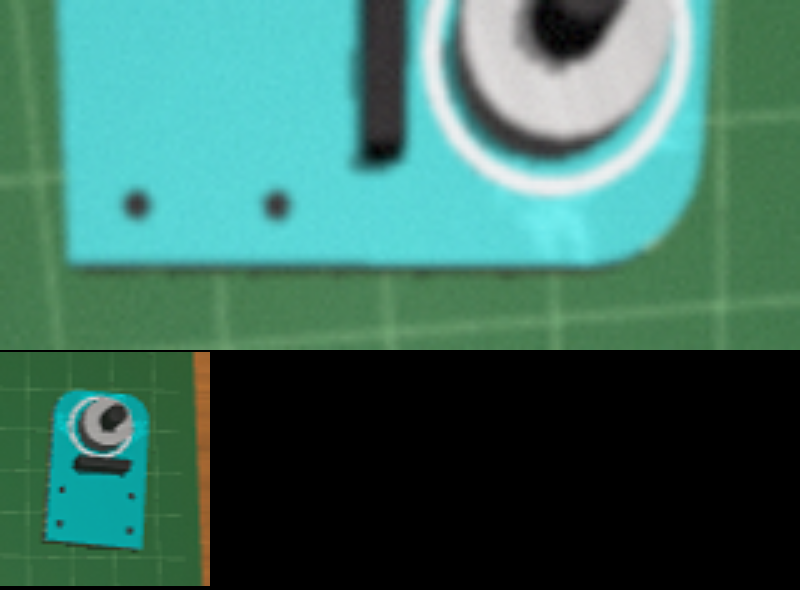

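From the −y side no board sticks out along the edge, and the weight sits inside the ring. The top camera gives the template at (562.4, −227.2, −4.4°), against (563.3, −227.5, −4.4°) for the board at the start, so they agree within about 1 mm. Handing in.

```bash
python3 -c "
from workcell import robot
print(robot.sense()['time']);print(robot.sign_off())"
```

```text
22.0667
the job is handed in; nothing more can be done
None
```

The job is done and handed in at 22.1 s of the 69 s allowed; the hand-in itself reports no verdict. I moved the weight to the mat strip and released it there. Then I laid the template on the board, rounded end over rounded end, and stood the weight in the white circle.

Last checks, all with the arm clear and the gripper open:
- **Template on board:** its centre is about 1 mm from where the board's was measured at the start, in both the top and wrist cameras. The angles agree to about 0.1°. The board itself is hidden now, so this assumes it did not move. No board shows past the −y side except a faint sliver at the rounded corner. The thin line on the +y side fits the board's side face.
- **Weight:** it stands inside the ring, about 1–1.5 mm from the circle's calculated centre. It was set down at no more than about 3 N, and its knob top was at the expected height.
- **Other tools:** the other tools look unmoved in the last pictures. I did not measure their positions.

The cameras disagreed with each other by 2–5 mm in absolute y. For that reason I placed and checked by comparing positions within the same camera.

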